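# Put the stacking snack pots together

### The arm

A 7-joint arm with a two-finger parallel gripper is mounted at the origin on a cart in front of the work surface, level with it; the furniture and walls round the work are solid. World frame = base frame: x ahead of the robot, y to its left, z up, the work surface at z = 0. Lengths are in m, angles in rad, forces in N, time in s.
With the tool pointing down it reaches from about 0.425 to 0.825 m from the base axis. Payload 3.6 kg.
Tool frame: the origin (TCP) lies on the mounting face of the last link; the fingertips stand 186 mm ahead of it and the grasp point (between the pads) lies 167 mm ahead of it; z points along the fingers, y is the line along which they close (so a half turn about z gives the same grasp; the last joint's range is limited). The gripper opens to 93 mm and grips with 3 to 60 N. Pads are 15 mm wide; open, the fingers measure 128 mm over their backs; the gripper's body (75 mm by 188 mm) begins 65 mm behind the grasp point.
Start: joints at [1.212, 0.615, -0.013, 1.423, 0.008, 1.103, -0.04], TCP at [0.212, -0.614, 0.405] pointing down, gripper open.
Joint ranges: [-3.12, 3.12], [-0.3, 2.06], [-1.34, 1.32], [0.26, 2.42], [-1.36, 4.5], [0.01, 1.98], [-2.84, 2.84]. Speed limits (rad/s): [2.79, 2.79, 3.14, 3.14, 3.14, 3.14, 3.14].

### API

Orientations are given as a unit quaternion [w, x, y, z].
In Python, from bench import arm, inverse_kinematics, camera, get_calibration gives the robot as it stands. The module is installed in compiled form; this text tells all that it offers. Calls block until the motion is done:
- arm.move_to(position, orientation): joint-space move of the TCP to a pose.
- arm.servo_line(position, v=0.15, orientation=None): straight line of the TCP; orientation=None keeps the orientation; v is the mean speed in m/s.
- arm.move_joints(angles): joint-space move.
- arm.let_go() and arm.close_gripper(squeeze=None): open the fingers fully, or close them until they stop; squeeze is the grip in N (None keeps the last).
- arm.dwell(seconds).
- inverse_kinematics(position, orientation): joint angles nearest the present ones, or None.
- arm.get_state(): the state.
- camera(name): name is "side" or "top" or "wrist"; returns (picture, depth): 420x560x3 uint8, blue, green, red; 420x560 float32, m along the optical axis (not along the pixel's ray), 0 where there is no reading.
- get_calibration(name): a dict with "vertical_fov" (degrees; the focal length in pixels is half the picture's height over the tangent of half this angle, whatever the lens; pixels are square), "cx", "cy" (the principal point, pixels), "rvec" (rotation vector, rad) and "tvec" (3), from world to camera coordinates, as OpenCV has them. Camera axes: x right, y down, z forward; pixel columns grow to the right and rows downward; lengths in m; the calibration is good to about 2 mm. A picture is of the moment at which its call begins: read the wrist's pose just before it. get_calibration takes no time and is no camera call; for the wrist camera it gives the pose at the moment of the call.
A pose or a line that the arm cannot do raises arm.Unreachable and nothing moves.
- arm.job_done(): hands the job in; it is judged then, once.
The state is a dict: "t": time; "q": joint angles; "qd": joint speeds; "effort": joint torques, N m; "tcp_pos": TCP position; "tool_rot": TCP orientation; "contact_force": force on the tool from outside, world axes, zero at the start; "moment": the same for the moment, N m; "grip_width": opening from 0.0 (shut) to 1.0 (fully open); "finger_force": force on a finger pad.
Only numpy, scipy, OpenCV 4.12 (cv2) and the standard library are available. Lean on these libraries where they do the work, as an engineer would, in place of code of your own. Each camera call takes 0.05 s, during which the arm holds its last target. There are 200 camera calls.

### The job

Put the stacking snack pots together on the round wooden stand, building from the bottom up, one piece at a time: first the blue pot in the stand's recess, then the red pot on the blue one, then the yellow pot on the red one, and last the steel lid on the yellow pot, each upright and fully seated in the piece below. Leave the green pot, the green-capped spice jar, the tin and the cup where they are, and knock nothing over.

Things in the scene. Friction and masses are not known exactly. Their poses are not given: they have to be found in the camera images.
- stand: round light wooden stand fixed to the worktop, 84 mm diameter, 13 mm high, with a round recess in its top, 54 mm diameter and 7 mm deep; origin at the centre of its underside, z up. A pot's foot drops in and its shoulder rests on the stand's rim, so that the seated pot's origin is 7 mm above the stand's origin.
- blue_pot: Blue open round plastic pot, 60 mm diameter, 50 mm high, 90 g; origin at the centre of its underside, z up. Lowest 6 mm: a foot of 50 mm diameter, chamfered below. Above it a straight wall, 60 mm outside, 54 mm inside, inner floor 10 mm up. The foot of another pot (or the lid) drops 6 mm into the mouth and its shoulder rests on the rim: origins then 44 mm apart in height.
- red_pot: Red open round plastic pot, 60 mm diameter, 50 mm high, 90 g; origin at the centre of its underside, z up. Lowest 6 mm: a foot of 50 mm diameter, chamfered below. Above it a straight wall, 60 mm outside, 54 mm inside, inner floor 10 mm up. The foot of another pot (or the lid) drops 6 mm into the mouth and its shoulder rests on the rim: origins then 44 mm apart in height.
- yellow_pot: Yellow open round plastic pot, 60 mm diameter, 50 mm high, 90 g; origin at the centre of its underside, z up. Lowest 6 mm: a foot of 50 mm diameter, chamfered below. Above it a straight wall, 60 mm outside, 54 mm inside, inner floor 10 mm up. The foot of another pot (or the lid) drops 6 mm into the mouth and its shoulder rests on the rim: origins then 44 mm apart in height.
- green_pot: Green pot of the same shape and size as the other three (60 mm diameter, 50 mm high, origin at the centre of its underside); a spare that is not used: bystander, leave it where it stands.
- steel_lid: Steel lid, knob up, 35 mm high; origin at the centre of its underside, z up. From below: a chamfered plug of 50 mm diameter, 6 mm high, that fits a pot's 54 mm mouth; a flange of 60 mm diameter up to 11 mm; an upright black cylindrical knob of 20 mm diameter from 11 to 35 mm. Seated, its origin is 44 mm above the origin of the pot below it. About 70 g.
- spice_jar: glass spice jar with a green cap and a cream label, 46 mm diameter, 106 mm high, origin at the centre of its underside; bystander, leave it where it stands.
- tomato_tin: food tin with a red and cream label, 57 mm diameter, 72 mm high, origin at the centre of its underside; bystander, leave it where it stands.
- green_cup: dull green espresso cup with a handle, 65 x 94 mm, 52 mm high, origin on its underside, in the middle of the 65 x 94 mm outline (the handle points to its -y); bystander, leave it where it stands.
There are look-alikes about, which are no part of the job. Of the things that look like the yellow_pot, the larger one is meant.

How it is judged:
By the outcome, as a careful person would: the job done as asked, in the order asked, and still so for the second after the job is handed in, with the robot touching nothing.
It also fails if it takes over 115 s, if anything falls off the work surface, if the arm or the gripper's body presses on something with over 40 N, if the wrist force passes 120 N, or if a joint passes its speed limit or range.

## Working session

There is one attempt and no reset: what is moved stays moved. The work goes in short steps, each a Python script; the robot and the scene stay as the last script left them, time stands still between calls to the robot, and variables do not carry over. Pictures are saved under pics/ and viewed, at most 14 in all, crops included, and the job is handed in when it is done.

```bash
mkdir -p pics; cat > h.py <<'E'
import numpy as np, cv2
from bench import arm, inverse_kinematics, camera, get_calibration
def cal(n):
    c=get_calibration(n); f=210/np.tan(np.radians(c["vertical_fov"])/2)
    return f,c["cx"],c["cy"],cv2.Rodrigues(np.array(c["rvec"],float))[0],np.array(c["tvec"],float).ravel()
def cloud(d,c):
    f,cx,cy,R,t=c; v,u=np.mgrid[:420,:560]
    P=np.stack([(u-cx)/f*d,(v-cy)/f*d,d],-1)
    W=(P-t)@R; W[d==0]=np.nan; return W
E
python3 - <<'E'
from h import *
for n in("top","side","wrist"):
    c=cal(n); p,d=camera(n); cv2.imwrite(f"pics/{n}0.png",cv2.resize(p,(800,600))); np.savez(f"{n}0.npz",p=p,W=cloud(d,c),d=d)
    print(n,c, (d>0).mean(), get_calibration(n).keys())
print(arm.get_state())
E
```

```text
top (np.float64(459.4842772826733), 283.06090116730235, 210.4584647481519, array([[ 0.01517019, -0.9998723 , -0.00502458],
       [-0.99110589, -0.01437236, -0.13229718],
       [ 0.13220808,  0.00698687, -0.99119736]]), array([-0.30691757,  0.52974892,  1.19697548])) 0.9958673469387755 dict_keys(['vertical_fov', 'cx', 'cy', 'rvec', 'tvec'])
side (np.float64(405.3836981689964), 277.2524329824448, 211.20176139334205, array([[ 0.99834839,  0.05501293, -0.01655522],
       [ 0.01902108, -0.58843593, -0.80832008],
       [-0.05420975,  0.80667015, -0.58851047]]), array([-0.48187033, -0.16760122,  1.20730998])) 0.9959821428571428 dict_keys(['vertical_fov', 'cx', 'cy', 'rvec', 'tvec'])
wrist (np.float64(317.12617150607787), 278.59704737925193, 206.240188632392, array([[ 0.32633401, -0.94524818, -0.00346391],
       [-0.90667603, -0.31404952,  0.28162294],
       [-0.26729141, -0.0887625 , -0.9595189 ]]), array([-0.64808868, -0.03217149,  0.39179476])) 0.9958801020408163 dict_keys(['vertical_fov', 'cx', 'cy', 'rvec', 'tvec'])
{'t': 0.15, 'q': array([ 1.2114893 ,  0.61566728, -0.01256482,  1.4244599 ,  0.00806655,
        1.1034487 , -0.04038257]), 'qd': array([-0.0003345 , -0.00368603,  0.00012185, -0.00387523,  0.0002374 ,
       -0.00211614,  0.0019268 ]), 'effort': array([ 9.39431593e-04, -4.59347463e+01,  2.09707995e-01, -1.65942478e+01,
       -6.10005646e-02,  1.81586790e-02,  1.46072971e-04]), 'tcp_pos': array([ 0.2122777 , -0.61411744,  0.40388995]), 'tool_rot': array([-9.52066178e-04,  9.86184441e-01,  1.65648161e-01, -1.68264908e-04]), 'contact_force': array([ 0.32843018,  0.93333191, -0.26076388]), 'moment': array([ 0.00640079,  0.00748205, -0.02204434]), 'finger_force': 0.0, 'grip_width': 1.0003247282113619}
```

View pics/top0.png

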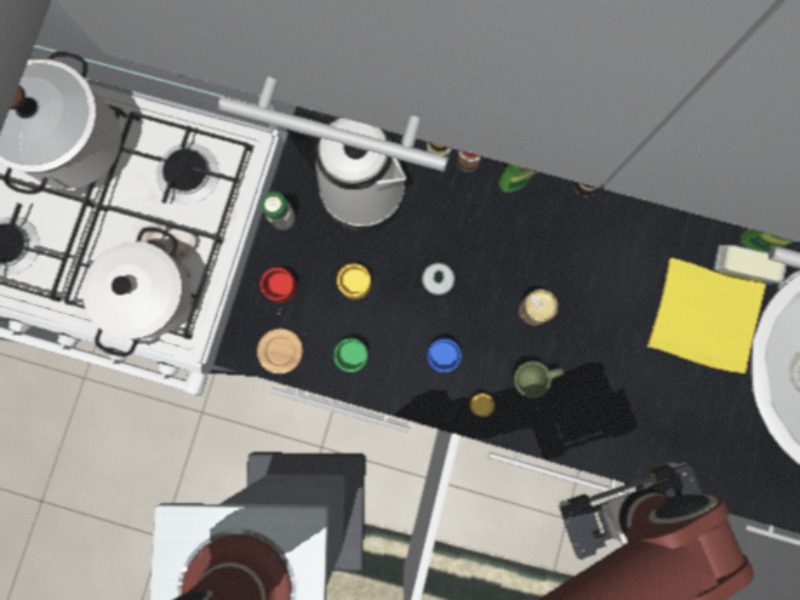

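View pics/side0.png

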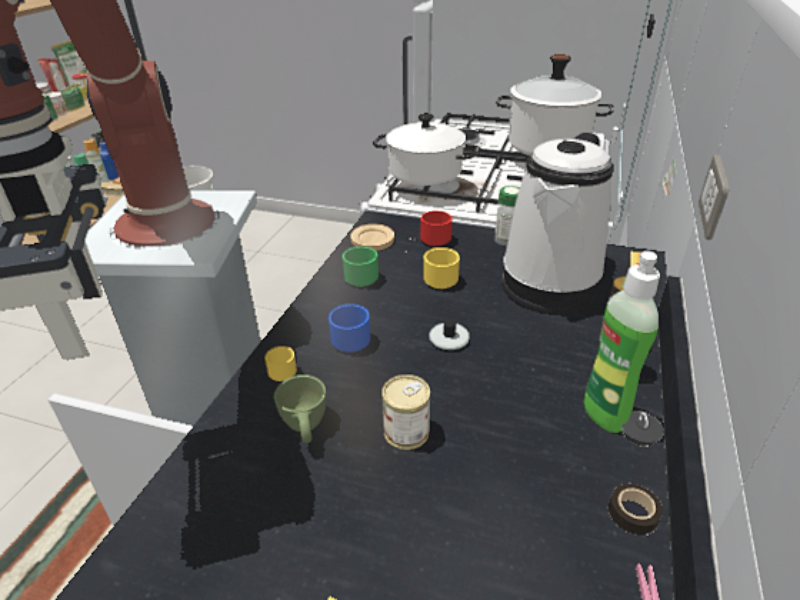

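Top view (800x600): stand (280,351), red pot (278,284), yellow pot (354,281), lid (438,279), blue pot (445,354), green spare (351,354), the small yellow look-alike (483,404), jar (275,208), tin (540,307) and cup (533,379). The side view agrees, and the larger yellow pot is the one next to the red.

```bash
python3 - <<'E'
from h import *
W=np.load("top0.npz")["W"]; S=np.load("side0.npz")["W"]
def circ(P):
    c,r=cv2.minEnclosingCircle(P.astype(np.float32)*1000); return np.round(c,1),round(r,1)
def nm(n,u,v,lo,hi,rad=.055):
    a,b=int(u*.7),int(v*.7); out=[]
    c0=np.nanmedian(W[b-2:b+3,a-2:a+3].reshape(-1,3),0)
    for name,X in(("top",W),("side",S)):
        P=X[(np.linalg.norm(X[...,:2]-c0[:2],axis=-1)<rad)&(X[...,2]>lo)&(X[...,2]<hi)]
        if len(P)<5: continue
        # bounding mid via percentile
        A,Bq=np.percentile(P[:,:2],[1,99],axis=0); out.append((name,len(P),circ(P[:,:2]),np.round((A+Bq)*500,1),round(np.percentile(P[:,2],95)*1000)))
    print(n,np.round(c0,3)); [print("   ",*o) for o in out]
nm("stand",280,351,.006,.03)
for n,u,v in(("red",278,284),("yellow",354,281),("green",351,354),("blue",445,354)): nm(n,u,v,.038,.06,.05)
nm("lid",438,279,.006,.02,.05); nm("lidknob",438,279,.025,.05,.05)
nm("small",483,404,.02,.06,.05);nm("jar",275,206,.09,.13);nm("tin",540,307,.06,.09);nm("cup",533,379,.03,.07,.07);nm("dot",280,313,.002,.05,.02)
for n,u,v in(("kettle",355,145),("potlid",125,285),("stove",215,300),("rail",330,125),("rail",420,155),("counter",350,320),("knob",27,105),("wall",600,80)):
    print(n,np.round(W[int(v*.7),int(u*.7)],3))
E
```

```text
stand [ 0.44  -0.063  0.006]
    top 590 (array([434.4, -64.9]), 50.0) [438.4 -65. ] 16
    side 300 (array([441.2, -66.2]), 44.0) [440.4 -67. ] 13
red [ 0.569 -0.054  0.01 ]
    top 122 (array([561.8, -61.6]), 30.5) [561.  -61.4] 54
    side 178 (array([562.2, -63.1]), 32.0) [563.6 -63. ] 50
yellow [ 0.576 -0.199  0.009]
    top 103 (array([ 570.5, -203.8]), 29.9) [ 570.2 -204. ] 53
    side 230 (array([ 572.9, -205.6]), 31.8) [ 571.9 -205.3] 50
green [ 0.436 -0.197  0.01 ]
    top 93 (array([ 431.4, -201.8]), 29.9) [ 431.6 -202. ] 53
    side 216 (array([ 432.6, -203.2]), 31.7) [ 433.  -203.7] 50
blue [ 0.439 -0.376  0.009]
    top 90 (array([ 433.5, -373.8]), 29.9) [ 434.3 -373.8] 53
    side 291 (array([ 434.7, -374.8]), 31.4) [ 434.9 -375.3] 50
lid [ 0.578 -0.36   0.032]
    top 318 (array([ 574.9, -366.4]), 43.5) [ 581.2 -363.9] 15
    side 346 (array([ 583. , -365.6]), 29.8) [ 583.1 -367. ] 16
lidknob [ 0.578 -0.36   0.032]
    top 45 (array([ 581.9, -362.2]), 10.0) [ 581.8 -362.8] 39
    side 68 (array([ 584.2, -365.7]), 10.2) [ 583.8 -365.7] 35
small [ 0.346 -0.449  0.007]
 
[... 187 characters left out ...]
 23.3) [697.2 -60.3] 109
    side 153 (array([697.9, -61. ]), 24.6) [694.4 -61.5] 106
tin [ 0.524 -0.546  0.069]
    top 390 (array([ 524.9, -547.8]), 29.0) [ 524.9 -547.5] 73
    side 766 (array([ 525.8, -549. ]), 29.8) [ 525.8 -549.3] 72
cup [ 0.393 -0.543  0.008]
    top 229 (array([ 395.3, -547.8]), 46.1) [ 392.5 -547.2] 54
    side 795 (array([ 395.6, -550.4]), 46.8) [ 393.3 -549.7] 52
dot [ 0.511 -0.059  0.   ]
    top 31 (array([511.6, -60. ]), 19.3) [512.3 -59.1] 5
kettle [ 0.575 -0.259  0.722]
potlid [0.538 0.174 0.161]
stove [0.534 0.067 0.005]
rail [ 0.795 -0.173  0.235]
rail [ 0.566 -0.315  0.726]
counter [ 0.5   -0.192 -0.003]
knob [0.829 0.334 0.221]
wall [ 0.569 -0.428  0.857]
```

```bash
python3 - <<'E'
from h import *
W=np.load("top0.npz")["W"]; S=np.load("side0.npz")["W"]
P=np.r_[W.reshape(-1,3),S.reshape(-1,3)]; m=(P[:,1]>-.32)&(P[:,1]<-.1)&(P[:,2]>.06)&(P[:,2]<.6)&(P[:,0]>.6)
k=P[m]; print("kettle xmin",np.percentile(k,[.5,2],axis=0),k[:,2].max())
for z0,z1 in((.009,.02),):
  for X in(W,S):
    Q=X[(np.linalg.norm(X[...,:2]-[.44,-.066],axis=-1)<.05)&(X[...,2]>z0)&(X[...,2]<z1)]
    print(len(Q),np.percentile(Q,[2,98],axis=0).mean(0), cv2.minEnclosingCircle(Q[:,:2].astype('f4')))
for n,(x,y),zs in(("stand",(.4398,-.0659),(.21,.41)),("red",(.5623,-.0623),(.2,.4)),("yel",(.5713,-.2047),(.2,.4)),("blue",(.4344,-.3745),(.2,.4)),("lid",(.5827,-.3645),(.2,.4))):
  for z in zs:
    for q in([0,1,0,0],[0,0,1,0]):
      s=inverse_kinematics([x,y,z],q); print(n,z,q,None if s is None else np.round(s,2))
E
```

```text
kettle xmin [[ 0.6802146  -0.31754747  0.06155419]
 [ 0.68382139 -0.31032285  0.06436987]] 0.4256852464062719
415 [ 0.4383407  -0.06419395  0.01330842] ((0.4384952783584595, -0.06443220376968384), 0.04209732636809349)
215 [ 0.43995386 -0.06713542  0.01136257] ((0.44123759865760803, -0.0661531314253807), 0.04414653778076172)
stand 0.21 [0, 1, 0, 0] [ 0.07  0.64  0.04  2.19 -0.08  0.31 -1.39]
stand 0.21 [0, 0, 1, 0] [ 0.41  0.68 -0.46  2.18  0.73  0.44  0.93]
stand 0.41 [0, 1, 0, 0] [ 0.21  0.3  -0.15  1.97  0.06  0.87 -1.54]
stand 0.41 [0, 0, 1, 0] [ 0.73  0.4  -0.87  1.96  0.37  0.95  1.25]
red 0.2 [0, 1, 0, 0] [ 0.04  0.76  0.05  1.86 -0.06  0.52 -1.44]
red 0.2 [0, 0, 1, 0] [ 0.48  0.86 -0.67  1.84  0.79  0.73  0.93]
red 0.4 [0, 1, 0, 0] [ 0.13  0.49 -0.09  1.68  0.05  0.98 -1.55]
red 0.4 [0, 0, 1, 0] [ 0.55  0.59 -0.78  1.67  0.46  1.08  1.2 ]
yel 0.2 [0, 1, 0, 0] [ 0.28  0.8   0.04  1.74 -0.05  0.6  -1.22]
yel 0.2 [0, 0, 1, 0] [ 0.67  0.88 -0.61  1.72  0.7   0.76  1.27]
yel 0.4 [0, 1, 0, 0] [ 0.31  0.55 -0.01  1.56  0.01  1.03 -1.27]
yel 0.4 [0, 0, 1, 0] [ 0.74  0.65 -0.75  1.55  0.47  1.13  1.46]
blue 0.2 [0, 1, 0, 0] [ 0.65  0.77  0.04  1.84 -0.06  0.54 -0.84]
blue 0.2 [0, 0, 1, 0] [ 1.03  0.84 -0.58  1.82  0.7   0.69  1.61]
blue 0.4 [0, 1, 0, 0] [ 0.64  0.5   0.05  1.66 -0.03  0.98 -0.87]
blue 0.4 [0, 0, 1, 0] [ 1.14  0.6  -0.76  1.64  0.46  1.08  1.82]
lid 0.2 [0, 1, 0, 0] [ 0.49  0.89  0.06  1.48 -0.07  0.77 -0.99]
lid 0.2 [0, 0, 1, 0] [ 0.86  0.98 -0.64  1.47  0.67  0.92  1.58]
lid 0.4 [0, 1, 0, 0] [ 0.5   0.68  0.06  1.31 -0.04  1.15 -1.01]
lid 0.4 [0, 0, 1, 0] [ 0.89  0.77 -0.74  1.29  0.51  1.26  1.71]
```

```bash
cat >> h.py <<'E'
Q=[0,1,0,0]
def st(msg=""):
    s=arm.get_state(); print(msg,"t %.1f"%s["t"],"tcp",np.round(s["tcp_pos"],4),"F",np.round(s["contact_force"],1),"grip %.3f ff %.1f"%(s["grip_width"],s["finger_force"])); return s
def fit(n,c0,lo,hi,rad=.05):
    c=cal(n); p,d=camera(n); W=cloud(d,c); P=W[(np.linalg.norm(W[...,:2]-c0,axis=-1)<rad)&(W[...,2]>lo)&(W[...,2]<hi)]
    if len(P)<20: return p,None,None,len(P)
    xy,r=cv2.minEnclosingCircle(P[:,:2].astype('f4')); m=np.percentile(P[:,:2],[1,99],axis=0).mean(0)
    return p,np.round(xy,4),np.round(m,4),(round(r,4),len(P))
E
python3 - <<'E'
from h import *
arm.move_to([.4344,-.3745,.40],Q); st()
p,*r=fit("wrist",[.4344,-.3745],.038,.06); print("blue",r)
cv2.imwrite("pics/w1.png",p)
arm.servo_line([.4344,-.3745,.207],v=.15); st("down")
arm.close_gripper(20); st("closed")
arm.servo_line([.4344,-.3745,.36],v=.15); s=st("up")
for n in("top","side"):
    p,*r=fit(n,[.4344,-.3745],.16,.21); print(n,r)
    if n=="side": cv2.imwrite("pics/s1.png",p)
arm.move_to([.4398,-.0659,.36],Q); st("over stand")
p,*r=fit("wrist",[.4398,-.0659],.008,.02,.055); print("stand",r); cv2.imwrite("pics/w2.png",p)
cv2.imwrite("pics/c.png",np.hstack([cv2.resize(cv2.imread(f"pics/{a}.png"),(400,300)) for a in("s1","w2")]))
E
```

```text
t 1.4 tcp [ 0.4335 -0.3759  0.4001] F [-0.4 -0.2 -0.5] grip 0.999 ff 0.0
blue [array([ 0.4335, -0.3717]), array([ 0.4338, -0.3717]), (0.03, 678)]
down t 2.9 tcp [ 0.4347 -0.3748  0.2078] F [-0.1 -0.   0.9] grip 1.000 ff 0.0
closed t 3.5 tcp [ 0.4344 -0.3744  0.2071] F [-1.6  1.1  1.3] grip 0.635 ff 19.9
up t 4.7 tcp [ 0.4341 -0.3743  0.3591] F [ 0.6 -0.4 -0.2] grip 0.632 ff 19.9
top [None, None, 0]
side [array([ 0.4359, -0.3847]), array([ 0.4345, -0.3849]), (0.0385, 779)]
over stand t 6.0 tcp [ 0.4402 -0.0672  0.3601] F [ 0.5 -0.5 -0.9] grip 0.633 ff 19.9
stand [array([ 0.4391, -0.0623]), array([ 0.4489, -0.0622]), (0.0419, 1955)]
```

View pics/c.png

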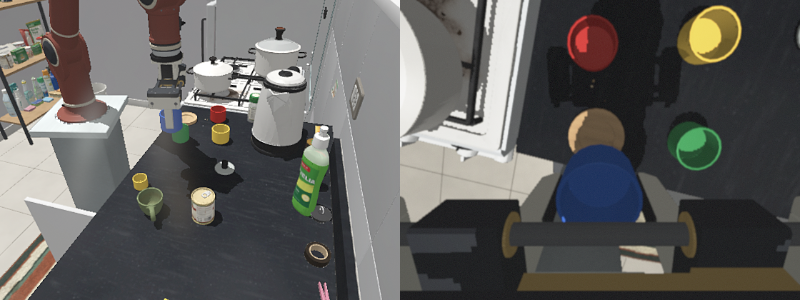

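Blue is held level, at (600,190) in the right half; the stand is partly visible behind it. I'll use the held rim, whose y is known from the gripper, to correct the wrist camera bias.

```bash
python3 - <<'E'
from h import *
arm.dwell(.3)
s=st(); c=cal("wrist"); p,d=camera("wrist"); W=cloud(d,c); t=s["tcp_pos"][:2]
hsv=cv2.cvtColor(p,cv2.COLOR_BGR2HSV); blue=(abs(hsv[...,0].astype(int)-112)<12)&(hsv[...,1]>120)
P=W[blue&(np.linalg.norm(W[...,:2]-t,axis=-1)<.05)]; zt=np.percentile(P[:,2],98); print("ztop",zt)
R=P[P[:,2]>zt-.006]; print(len(R),np.percentile(R,[1,99],axis=0).round(4).tolist())
o=R[R[:,0]>t[0]]
from scipy.optimize import least_squares
E_=[]
for a in np.arange(-1.2,1.21,.1):  # outer extreme points in angular bins (front half)
    k=P[abs(np.arctan2(P[:,1]-t[1],P[:,0]-t[0])-a)<.05]
    if len(k)>3: E_.append(k[np.argmax(np.linalg.norm(k[:,:2]-t,axis=1))][:2])
E_=np.array(E_); f=least_squares(lambda q:np.linalg.norm(E_-q,axis=1)-.03,t,loss="soft_l1",f_scale=.001); print("held rel tcp mm",(f.x-t)*1000,len(E_),abs(f.fun).max())
print("stand",fit("wrist",[.4395,-.0645],.008,.02,.055)[1:])
S=W[(np.linalg.norm(W[...,:2]-[.4395,-.0645],axis=-1)<.055)&(W[...,2]>.008)&(W[...,2]<.02)]
E2=[]
for a in np.arange(-1.2,1.21,.1):
    k=S[abs(np.arctan2(S[:,1]+.0645,S[:,0]-.4395)-a)<.05]
    if len(k)>3: E2.append(k[np.argmax(np.linalg.norm(k[:,:2]-[.4395,-.0645],axis=1))][:2])
E2=np.array(E2); f=least_squares(lambda q:np.linalg.norm(E2-q,axis=1)-.042,[.4395,-.0645],loss="soft_l1",f_scale=.001); print("stand fit",f.x,len(E2),abs(f.fun).max())
E
```

```text
t 6.3 tcp [ 0.4399 -0.0665  0.3599] F [ 0.1  0.5 -1. ] grip 0.638 ff 19.9
ztop 0.20252539899700697
1978 [[0.4235, -0.0952, 0.1967], [0.4689, -0.0367, 0.2033]]
held rel tcp mm [-0.6794294   0.78046779] 25 0.004121658490563722
stand (array([ 0.439 , -0.0622]), array([ 0.4491, -0.0622]), (0.042, 1980))
stand fit [ 0.4385645  -0.06227747] 25 0.0004847046973535732
```

```bash
cat >> h.py <<'E'
def place(x,y,zseat,press=.0005):
    arm.servo_line([x,y,zseat+.012],v=.15); arm.dwell(.3); st("pre")
    for dz in(.008,.006,.004,.002,.0,-press):
        arm.servo_line([x,y,zseat+dz],v=.03); s=st(f"dz {dz*1000:.1f}")
        if abs(s["contact_force"][2])>15: print("CONTACT"); return dz<=.0015
    return True
E
python3 - <<'E'
from h import *
x,y=.4394,-.0642
arm.servo_line([x,y,.30],v=.15)
print(place(x,y,.214))
E
```

```text
pre t 7.9 tcp [ 0.4396 -0.0642  0.2267] F [-0.2  0.1 -1.2] grip 0.635 ff 19.9
dz 8.0 t 8.2 tcp [ 0.4393 -0.0642  0.2218] F [ 0.7  0.7 -0.8] grip 0.633 ff 19.9
dz 6.0 t 8.4 tcp [ 0.4393 -0.0642  0.2198] F [ 0.1  0.1 -1.1] grip 0.637 ff 19.9
dz 4.0 t 8.7 tcp [ 0.4394 -0.0642  0.2179] F [-1.   0.1 -0.5] grip 0.629 ff 19.9
dz 2.0 t 8.9 tcp [ 0.4394 -0.0642  0.2159] F [ 0.1  0.  -0.2] grip 0.633 ff 19.9
dz 0.0 t 9.2 tcp [ 0.4395 -0.0641  0.214 ] F [-0.2  0.8 -0.4] grip 0.632 ff 19.9
dz -0.5 t 9.4 tcp [ 0.4396 -0.064   0.2135] F [-0.4  1.2 -0.3] grip 0.633 ff 19.9
True
```

```bash
cat >> h.py <<'E'
def pick(x,y,z,sq=20,up=.38):
    arm.move_to([x,y,.38],Q); arm.servo_line([x,y,z],v=.15); arm.dwell(.2); st("at")
    arm.close_gripper(sq); st("closed"); arm.servo_line([x,y,up],v=.15)
def release(x,y,up=.38):
    arm.let_go(); st("open"); arm.servo_line([x,y,up],v=.15)
E
python3 - <<'E'
from h import *
x,y=.4394,-.0642
release(x,y)
c0=[.4394,-.0642]
for n in("wrist","top","side"): print(n,fit(n,c0,.045,.07,.05)[1:])
pick(.5622,-.0622,.207)
p,*_=camera("side"); cv2.imwrite("pics/s2.png",p[60:270,140:420])
arm.move_to([x,y,.38],Q); st("over")
E
python3 -c "
import cv2;cv2.imwrite('pics/s2.png',cv2.resize(cv2.imread('pics/s2.png'),(800,600)))"
```

```text
open t 10.2 tcp [ 0.4394 -0.0642  0.2135] F [ 0.7 -0.2  0.3] grip 1.002 ff 0.0
wrist (array([ 0.4389, -0.0629]), array([ 0.4391, -0.0627]), (0.0301, 769))
top (array([ 0.4383, -0.0606]), array([ 0.4384, -0.0511]), (0.0282, 38))
side (array([ 0.4403, -0.0667]), array([ 0.4394, -0.0668]), (0.0326, 169))
at t 13.7 tcp [ 0.5624 -0.0622  0.2077] F [-0.6 -0.9  1. ] grip 0.996 ff 0.0
closed t 14.3 tcp [ 0.5622 -0.062   0.207 ] F [0.9 0.7 0.5] grip 0.652 ff 20.0
over t 16.2 tcp [ 0.4391 -0.0642  0.38  ] F [-0.6 -0.1 -1.1] grip 0.653 ff 20.0
```

View pics/s2.png

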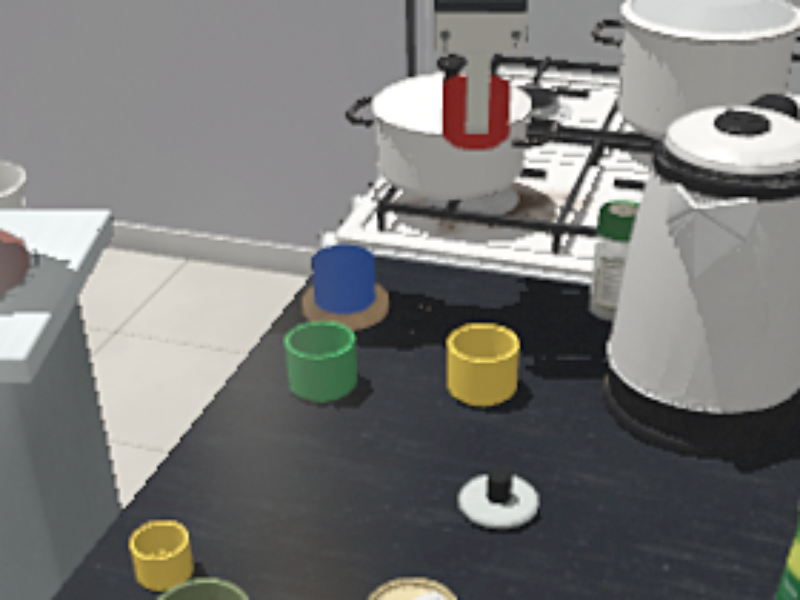

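Blue stands in the stand at (345,285) and red is held at (475,110). Red's grip width is a little larger than blue's, so I'll check how it sits in the fingers.

```bash
cat >> h.py <<'E'
from scipy.optimize import least_squares
def held(hmid,hw):
    s=st(); t=s["tcp_pos"][:2]; c=cal("wrist"); p,d=camera("wrist"); W=cloud(d,c); h=cv2.cvtColor(p,cv2.COLOR_BGR2HSV)
    dh=(h[...,0].astype(int)-hmid+90)%180-90; m=(abs(dh)<hw)&(h[...,1]>110)
    P=W[m&(np.linalg.norm(W[...,:2]-t,axis=-1)<.05)&(W[...,2]>s["tcp_pos"][2]-.23)]
    zt=np.percentile(P[:,2],98); print("ztop rel tcp",zt-s["tcp_pos"][2]); E=[]
    for a in np.arange(-1.2,1.21,.1):
        k=P[abs(np.arctan2(P[:,1]-t[1],P[:,0]-t[0])-a)<.05]
        if len(k)>3: E.append(k[np.argmax(np.linalg.norm(k[:,:2]-t,axis=1))][:2])
    E=np.array(E); f=least_squares(lambda q:np.linalg.norm(E-q,axis=1)-.03,t,loss="soft_l1",f_scale=.001)
    R=P[P[:,2]>zt-.004]; A=np.c_[R[:,:2]-t,np.ones(len(R))]; k=np.linalg.lstsq(A,R[:,2],rcond=None)[0]
    print("held rel tcp mm",(f.x-t)*1000,len(E),"tilt",k[:2]); return p
E
python3 - <<'E'
from h import *
p=held(0,8); cv2.imwrite("pics/w3.png",p)
E
```

```text
t 16.2 tcp [ 0.4391 -0.0642  0.38  ] F [-0.6 -0.1 -1.1] grip 0.653 ff 20.0
ztop rel tcp -0.15733843035699285
held rel tcp mm [0.24131622 0.70496551] 25 tilt [0.02737127 0.00623748]
```

View pics/w3.png

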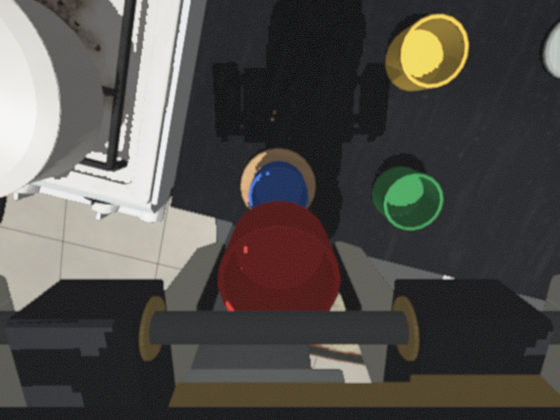

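Red is held level and centred at (278,262), with blue below it at (278,190).

```bash
python3 - <<'E'
from h import *
x,y=.4388,-.0642
ok=place(x,y,.258); print(ok)
if ok:
    release(x,y,.40)
    for n in("wrist","side"): print(n,fit(n,[x,y],.09,.11,.05)[1:])
    pick(.5714,-.2045,.207,up=.40)
    arm.move_to([x,y,.40],Q); arm.dwell(.2); held(25,8)
E
```

```text
pre t 17.4 tcp [ 0.4389 -0.0642  0.2706] F [-0.3  0.2 -1.5] grip 0.652 ff 20.0
dz 8.0 t 17.7 tcp [ 0.4387 -0.0642  0.2658] F [ 0.3 -0.2 -0.7] grip 0.647 ff 20.0
dz 6.0 t 17.9 tcp [ 0.4387 -0.0642  0.2638] F [ 0.9 -0.2 -0.9] grip 0.652 ff 20.0
dz 4.0 t 18.2 tcp [ 0.4388 -0.0642  0.2619] F [-0.2  0.  -1.8] grip 0.657 ff 20.0
dz 2.0 t 18.4 tcp [ 0.4388 -0.0642  0.2599] F [-0.3  0.3 -0.8] grip 0.651 ff 20.0
dz 0.0 t 18.7 tcp [ 0.4388 -0.0642  0.2579] F [ 0.3 -0.3 -1.2] grip 0.652 ff 20.0
dz -0.5 t 18.9 tcp [ 0.4388 -0.0642  0.2575] F [ 0.1  0.5 -0.5] grip 0.655 ff 20.0
True
open t 19.7 tcp [ 0.4388 -0.0642  0.2575] F [ 0.4 -0.7 -0.7] grip 1.001 ff 0.0
wrist (array([ 0.4389, -0.0634]), array([ 0.4391, -0.0633]), (0.03, 885))
side (array([ 0.441 , -0.0673]), array([ 0.44  , -0.0673]), (0.0326, 165))
at t 23.2 tcp [ 0.5716 -0.2046  0.2078] F [0.  0.4 0.7] grip 0.998 ff 0.0
closed t 23.8 tcp [ 0.5714 -0.2043  0.207 ] F [-0.4  0.   1.1] grip 0.637 ff 20.0
 t 26.2 tcp [ 0.4399 -0.0653  0.3999] F [-0.  -0.3 -0.5] grip 0.635 ff 20.0
ztop rel tcp -0.07123140035437253
held rel tcp mm [ 0.81732026 -0.47906513] 25 tilt [ 0.51094869 -0.00139458]
```

```bash
sed -i 's/-.23)\]/-.23)\&(W[...,2]<s["tcp_pos"][2]-.14)]/' h.py; python3 - <<'E'
from h import *
p=held(25,8); q,_=camera("side"); cv2.imwrite("pics/c4.png",np.hstack([cv2.resize(p,(400,300)),cv2.resize(q[60:270,140:420],(400,300))]))
E
```

```text
t 26.3 tcp [ 0.4397 -0.0651  0.3998] F [ 0.4 -0.1 -0.8] grip 0.636 ff 20.0
ztop rel tcp -0.15729914651056373
held rel tcp mm [-0.14957823  0.69113066] 25 tilt [0.00398883 0.0010368 ]
```

View pics/c4.png

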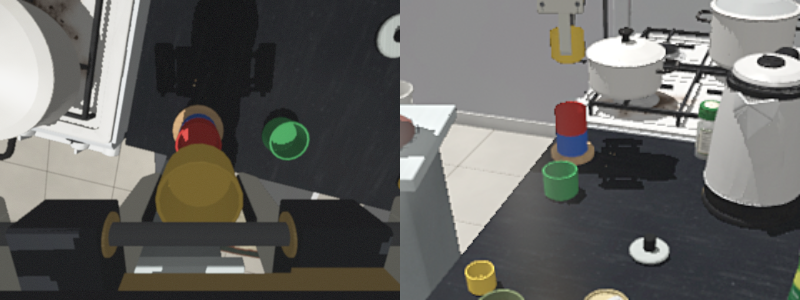

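Red sits square on blue at (572,130), and yellow is held level above it.

```bash
python3 - <<'E'
from h import *
x,y=.4390,-.0642
ok=place(x,y,.302); print(ok)
if ok:
    release(x,y,.42)
    arm.dwell(.2)
    for n in("wrist","side"): print(n,fit(n,[x,y],.134,.155,.05)[1:])
    arm.move_to([.5829,-.3641,.40],Q); arm.dwell(.3); st()
    p,*r=fit("wrist",[.5829,-.3641],.025,.045,.04); print("knob",r); print("flange",fit("wrist",[.5829,-.3641],.006,.018,.045)[1:])
    cv2.imwrite("pics/w5.png",p)
    q,_=camera("side"); cv2.imwrite("pics/c5.png",np.hstack([cv2.resize(p,(400,300)),cv2.resize(q[60:270,140:420],(400,300))]))
E
```

```text
pre t 27.4 tcp [ 0.4392 -0.0642  0.3146] F [-1.3 -0.1 -0.7] grip 0.637 ff 20.0
dz 8.0 t 27.7 tcp [ 0.4389 -0.0642  0.3098] F [-0.3  1.4 -0.7] grip 0.639 ff 20.0
dz 6.0 t 27.9 tcp [ 0.439  -0.0642  0.3079] F [-1.3  0.  -0.5] grip 0.634 ff 20.0
dz 4.0 t 28.2 tcp [ 0.439  -0.0642  0.3059] F [ 0.6  0.1 -0.8] grip 0.638 ff 20.0
dz 2.0 t 28.4 tcp [ 0.439  -0.0642  0.3039] F [ 0.1  1.4 -1.1] grip 0.640 ff 20.0
dz 0.0 t 28.7 tcp [ 0.439  -0.0642  0.3019] F [-0.6 -0.7 -1.1] grip 0.636 ff 20.0
dz -0.5 t 28.9 tcp [ 0.439  -0.0642  0.3015] F [ 0.6  1.3 -1.1] grip 0.639 ff 20.0
True
open t 29.7 tcp [ 0.439  -0.0642  0.3015] F [0.5 0.2 0.2] grip 0.995 ff 0.0
wrist (array([ 0.4389, -0.0633]), array([ 0.4392, -0.0633]), (0.03, 1066))
side (array([ 0.4392, -0.0666]), array([ 0.4393, -0.0674]), (0.0316, 167))
 t 32.5 tcp [ 0.5831 -0.3632  0.4005] F [-0.4  0.8 -0.2] grip 1.001 ff 0.0
knob [array([ 0.5828, -0.3615]), array([ 0.5829, -0.3616]), (0.0099, 248)]
flange (array([ 0.5825, -0.3613]), array([ 0.583 , -0.3612]), (0.0299, 1642))
```

View pics/c5.png

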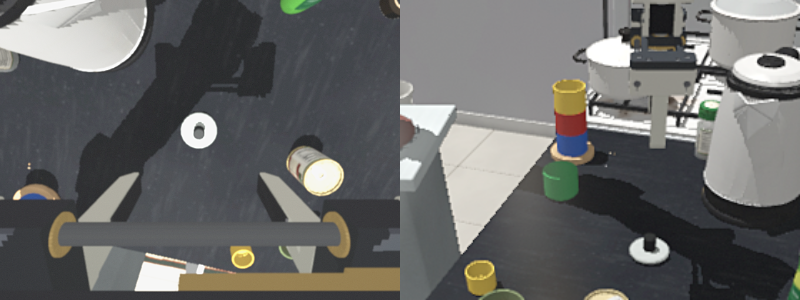

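The stack of three is straight at (570,120), and the lid is at (200,130) in the wrist view.

```bash
python3 - <<'E'
from h import *
lx,ly=.5829,-.3632
arm.servo_line([lx,ly,.201],v=.12); arm.dwell(.2); st("at"); arm.close_gripper(25); st("closed")
arm.servo_line([lx,ly,.42],v=.15)
x,y=.4390,-.0642
arm.move_to([x,y,.42],Q); arm.dwell(.3); st("over")
p,*r=fit("wrist",[x,y],.42-.199,.42-.186,.045); print("flange held",r)
q,_=camera("side"); cv2.imwrite("pics/c6.png",np.hstack([cv2.resize(p,(400,300)),cv2.resize(q[60:270,140:420],(400,300))]))
E
```

```text
at t 34.6 tcp [ 0.583  -0.3633  0.2015] F [-0.6 -0.6  0.2] grip 0.996 ff 0.0
closed t 35.8 tcp [ 0.5829 -0.3631  0.201 ] F [-0.5  0.5  0.2] grip 0.200 ff 25.0
over t 39.0 tcp [ 0.4394 -0.0647  0.4199] F [ 0.1  0.3 -0.8] grip 0.203 ff 25.0
flange held [array([ 0.4391, -0.0642]), array([ 0.4399, -0.064 ]), (0.0302, 3623)]
```

View pics/c6.png

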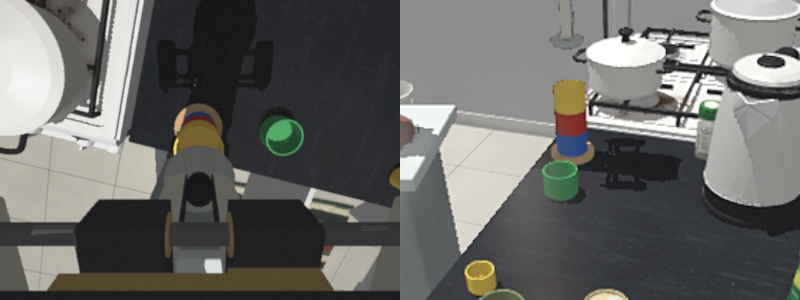

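The lid is held level at (568,40) and centred; seating it now.

```bash
python3 - <<'E'
from h import *
x,y=.4392,-.0642
ok=place(x,y,.340); print(ok)
if ok:
    release(x,y,.44); arm.move_to([.45,-.25,.44],Q); arm.dwell(.5); st()
    for n,lo,hi in(("flange",.14,.156),("knob",.165,.18)): print(n,fit("side",[x,y],lo,hi,.05)[1:])
    q,_=camera("side"); p,_=camera("top"); cv2.imwrite("pics/c7.png",np.hstack([cv2.resize(q[60:270,140:420],(400,300)),cv2.resize(p[120:330,130:410],(400,300))]))
E
```

```text
pre t 40.0 tcp [ 0.4394 -0.0642  0.3527] F [ 0.   0.5 -0.7] grip 0.204 ff 25.0
dz 8.0 t 40.2 tcp [ 0.4391 -0.0642  0.3478] F [ 0.6 -0.2 -1. ] grip 0.203 ff 25.0
dz 6.0 t 40.5 tcp [ 0.4392 -0.0642  0.3458] F [-0.3 -0.8 -0.5] grip 0.200 ff 25.0
dz 4.0 t 40.7 tcp [ 0.4392 -0.0642  0.3439] F [ 0.3  0.6 -1. ] grip 0.202 ff 25.0
dz 2.0 t 41.0 tcp [ 0.4392 -0.0642  0.3419] F [ 0.4  1.1 -1.3] grip 0.202 ff 25.0
dz 0.0 t 41.2 tcp [ 0.4392 -0.0642  0.3399] F [ 0.2  0.6 -0.2] grip 0.206 ff 25.0
dz -0.5 t 41.5 tcp [ 0.4392 -0.0642  0.3395] F [-1.   0.9 -0.4] grip 0.201 ff 25.0
True
open t 42.7 tcp [ 0.4392 -0.0642  0.3395] F [0.5 0.2 0. ] grip 0.998 ff 0.0
 t 44.8 tcp [ 0.4501 -0.2496  0.4401] F [ 0.4 -0.2  0.4] grip 1.000 ff 0.0
flange (array([ 0.4395, -0.0682]), array([ 0.4396, -0.0719]), (0.0304, 202))
knob (array([ 0.4391, -0.0667]), array([ 0.4405, -0.0672]), (0.0103, 28))
```

View pics/c7.png

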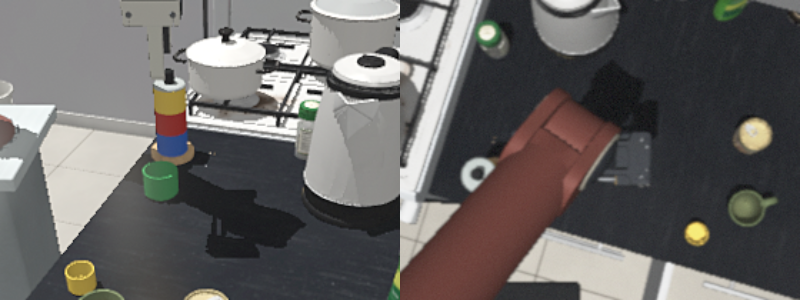

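The stack is straight with the lid on top at (170,85), and the bystanders look undisturbed. I'll check the top height, then hand in.

```bash
python3 - <<'E'
from h import *
c=cal("side"); p,d=camera("side"); W=cloud(d,c); P=W[(np.linalg.norm(W[...,:2]-[.439,-.0665],axis=-1)<.012)&(W[...,2]>.12)&(W[...,2]<.22)]
z=np.percentile(P[:,2],97); print("top",z,"expected .174")
if z<.178: print(arm.job_done())
E
```

```text
top 0.17315208197445722 expected .174
the job is handed in; nothing more can be done
None
```

The job is handed in: blue, red and yellow pots and the steel lid are stacked on the stand in that order. The lid's top measured 173 mm against the expected 174 mm for a fully seated stack, at about 45 s on the robot's clock, and the bystanders looked undisturbed.

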